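# Clear the corner and hold the square in a shelf frame

### The arm

A 7-joint arm with a two-finger parallel gripper is mounted at the origin on the work surface. World frame = base frame: x ahead of the robot, y to its left, z up, the work surface at z = 0. Lengths are in m, angles in degrees, forces in N, time in s.
With the tool pointing down it reaches from about 0.35 to 0.775 m from the base axis. Payload 3.1 kg.
Tool frame: the origin (TCP) lies on the centre line of the jaws, within the pads' length; the fingertips stand 17 mm ahead of it and the grasp point (between the pads) lies 2 mm behind it (robot.tip_reach is the distance from the TCP to the fingertips, in m); z points along the fingers, y is the direction in which the jaws open and shut (so a half turn about z gives the same grasp; the last joint's range is limited). The gripper opens to 85 mm and grips with 20 to 120 N. Pads are 22 mm wide; open, the fingers measure 114 mm over their backs; the gripper's body (76 mm by 85 mm) begins 54 mm behind the grasp point. The pads swing forward as they close: fully open they stand 13 mm farther back than shut.
Start: joints at [62.126, 17.813, 0.802, 86.603, -0.252, 75.585, -1.558], TCP at [0.237, -0.496, 0.248] pointing down, gripper open.
Joint ranges: [-154.91, 154.91], [-16.99, 109.72], [-72.82, 74.43], [7.12, 147.25], [-82.49, 262.49], [11.32, 116.49], [-174.64, 174.64]. Speed limits (degrees/s): [159.86, 159.86, 180, 180, 180, 180, 180].

### API

Orientations are given as [roll, pitch, yaw] about the fixed x, y, z axes, in that order (R = Rz(yaw) Ry(pitch) Rx(roll)).
In Python, from station import robot, fingers, vision, workorder, recognise gives the robot as it stands. Calls block until the motion is done:
- robot.move_to(position, orientation): joint-space move of the TCP to a pose.
- robot.line_to(position, orientation=None, velocity=0.15, f_stop=None): straight line of the TCP; orientation=None keeps the orientation; velocity is the mean speed in m/s. With f_stop (N) it stops when the force on the tool has changed by that much, and returns True; else False.
- robot.move_j(angles): joint-space move.
- fingers.gripper_to(opening, force=None): opening from 0.0 (shut) to 1.0 (fully open); force is the grip in N (None keeps the last); returns when the fingers have stopped.
- robot.pause(seconds).
- robot.inverse_kinematics(position, orientation): joint angles nearest the present ones, or None.
- vision.grab_frame(name): name is "scene" or "top" or "wrist"; returns the picture (384x512x3 uint8, red, green, blue); there is no depth.
- vision.calibration(name): a dict with "mtx" (3x3 intrinsics, pixels), "extrinsics" (4x4, takes a point from world to camera coordinates); the wrist camera has in their place "T_tool_cam" (4x4, takes a point from camera to tool coordinates, whose origin is the TCP and whose axes are the flange's). Camera axes: x right, y up, looking along -z (the intrinsics and any distortion apply to the point x, -y, -z); pixel columns grow to the right and rows downward; lengths in m; the calibration is good to about 2 mm. A picture is of the moment at which its call begins: read the wrist's pose just before it. calibration takes no time and is no camera call.
A pose or a line that the arm cannot do raises robot.PlanningError and nothing moves.
- workorder.close_job(): hands the job in, once; it reports no verdict.
Trained networks look in the newest picture that a camera, given by its name, has taken for a name from the list of things; names that differ only in an ending like _2 or _b are one class to them, and where a whole thing is asked for, a point or a joint stands for the part that bears it (a point fixed in the world has none). Each returns a list of dicts, best first, with "p" (0 to 1); they miss things now and then, are a little off and sometimes report something else, mostly with a low value. They report only what shows in the picture. A call takes as long as a camera call. They do not tell look-alikes from the thing itself.
- recognise(label, camera): "rect" ([centre column, centre row, width, height] in pixels, round what is visible of it).
Readings, each from a call of its own:
- robot.current_time_s(): time.
- robot.current_joint_positions(): joint angles.
- robot.current_dq(): joint speeds.
- robot.current_joint_torque(): joint torques, N m.
- robot.current_tool_pos(): TCP position.
- robot.current_eef_rot(): TCP orientation.
- robot.current_contact_force(): force on the tool from outside, world axes, zero at the start.
- robot.current_torque(): the same for the moment, N m.
- robot.current_finger_gap(): opening from 0.0 (shut) to 1.0 (fully open).
Only numpy, scipy, OpenCV 4.12 (cv2) and the standard library are available. Lean on these libraries where they do the work, as an engineer would, in place of code of your own. Each camera call takes 0.05 s, during which the arm holds its last target.

### The job

The timber corner of a new shelf frame leans slightly inwards on its one bolt, and a tin is standing in it. Stand that tin upright in the free place of the row on the low plywood shelf, neatly in line and close beside the other two, and let go; then take the carpenter's square by its wooden grip and press it, lying level, all the way into the corner, so that it pushes the loose stud square and its outer edges bear flush on both timbers. Finish holding it there, still gripped and pressed firmly against both timbers, and leave everything else where it is.

Things in the scene. Friction and masses are not known exactly. Their poses are not given: they have to be found in the camera images.
- corner (a point): inner corner of the fixed timber frame where plate and stud meet, 19 mm above the table. x points through the plate's thickness, y along the plate away from the corner, z up. The tin stands, and the square goes, at -x, +y of it. Square and timber rub (friction 0.5 to 0.8), so about 10 N towards each is needed to seat it surely
- plate: fixed pine batten, 38 wide (x from 0 to +38 mm), 38 high, lying on the table from y = -38 to +190 mm; the inner face is the plane x = 0; origin on the table at the inner corner, axes as corner
- stud_face (a point): point on the inner face of the stud, a second pine batten (38 wide, 38 high, 238 long) lying on the table: 150 mm along it from the corner, 19 mm above the table. Axes: x along the stud towards the corner, y out of the inner face into the clear space. It swings level on one bolt through its middle, 22 mm from the corner end
- stud (a joint): angle of the stud on its bolt, rad: 0 = square to the plate, positive = leaning inwards (angle between the timbers under 90 degrees), starts 0.06 to 0.15. No spring: it stays where it is put; about 0.2 N m of friction, so 1.5 N at 150 mm from the corner turns it
- square_grip (a point): centre of the carpenter's square's upright wooden grip, 44 mm above the square's underside: 20 thick, 60 long, top 64 above the underside. It stands midway on the brace of a level aluminium L and lies along (1,1) of the square's axes, so it is pinched along (1,-1), towards the heel. The heel (outer corner of the L) is at x +62, y -62 mm from it. Starts flat on the table, 0.28 to 0.46 kg
- square_heel (a point): heel (outer corner) of the square's L, 7 mm above its underside; axes as square_grip. The L is 14 thick; legs 32 wide, 150 long outside: one runs from the heel along -x, the other along +y. When home, its axes are those of corner and the heel is in the corner: the -x leg bears on the stud, the +y leg on the plate
- tin_centre (a point): centre of the tin to be moved, 54 dia, 100 high, 0.2 to 0.42 kg, upright in the frame's corner on the table; z up
- shelf: low fixed plywood shelf board, 100 deep (x), 235 long (y), its top 50 mm above the table; origin on the table under its centre. The row runs along its y at x = 0, places at about y = +70, 0 and -70 mm; the free place is the one at -70
- tin_mid_centre (a point): centre of the like tin in the middle of the row (54 dia, 100 high); leave alone
- tin_end_centre (a point): centre of the like tin at the +y end of the row; leave alone
- hammer: claw-type hammer lying on the table right of the frame, about 0.3 m long; leave alone
- screwdriver: screwdriver lying near the robot; leave alone
- tape: grey tape measure, 75 x 34 x 60 high, near the robot; leave alone
- glue: white glue bottle, 56 dia, 160 high, beyond the frame; leave alone
- offcut: batten offcut 90 x 38 x 38 high, beyond the open end of the plate; leave alone
- pot: black pencil pot, 76 dia, 90 high (pencils to 130), beyond the shelf; leave alone
Things that resemble listed ones, but are neither listed nor needed, are in the scene too. Of the things that look like the part that bears square_grip, the larger one is meant.

How it is judged (in metres and radians):
On the way:
1. the tin stands upright in the row on the shelf, let go (x of tin_centre in the frame of shelf between -0.018 and 0.018 m and z of tin_centre in the frame of shelf between 0.095 and 0.106 m and horizontal distance between tin_centre and tin_mid_centre below 0.088 m and angle between tin_centre's own z axis and vertical below 0.1 rad and contact force between the fingers and tin below 0.1 N and linear speed of tin below 0.02 m/s), for 0.3 s.
At the end, for the whole second after the job is handed in: Tin released upright on the shelf, within 18 mm of the row line, 88 mm or less from the middle tin. Square gripped (3 N), level to 0.06 rad, under 20 mm off the table, heel within 5 mm of the corner, axes along the plate's to 0.045 rad, stud square to 0.025 rad, over 1 N on each timber, at rest (x of tin_centre in the frame of shelf between -0.018 and 0.018 m and z of tin_centre in the frame of shelf between 0.095 and 0.106 m and horizontal distance between tin_centre and tin_mid_centre below 0.088 m and angle between tin_centre's own z axis and vertical below 0.1 rad and contact force between the fingers and tin below 0.1 N and value of joint stud between -0.025 and 0.025 rad and angle between the x axis of square_grip and the x axis of corner, either way round below 0.045 rad and angle between square_grip's own z axis and vertical below 0.06 rad and horizontal distance between square_heel and corner below 0.005 m and height (world z) of square_heel below 0.027 m and contact force between square and plate_c0 above 1 N and contact force between square and stud above 1 N and contact force between the fingers and square above 3 N and linear speed of square below 0.02 m/s); the arm keeps its last pose, push and grip.
It fails at once if the other tins of the row are shifted by more than 20 mm (distance of any of tin_mid_centre, tin_end_centre from where it was at the start of the episode above 0.02 m).
It fails at once if a bystander is shifted by more than 30 mm (distance of any of hammer, screwdriver, tape, glue, offcut, pot from where it was at the start of the episode above 0.03 m).
It fails at once if the tin is tipped over (angle between tin_centre's own z axis and vertical above 0.7 rad).
It also fails if it takes over 64 s, if anything falls off the work surface, if the arm or the gripper's body presses on something with over 40 N, if the wrist force passes 120 N, or if a joint passes its speed limit or range.

## Working session

There is one attempt and no reset: what is moved stays moved. The work goes in short steps, each a Python script; the robot and the scene stay as the last script left them, time stands still between calls to the robot, and variables do not carry over. Pictures are saved under pics/ and viewed, and the job is handed in when it is done.

```bash
ls; mkdir -p pics; python3 - <<'E'
from station import robot, fingers, vision, workorder, recognise
import cv2, numpy as np
np.set_printoptions(precision=4,suppress=True)
for n in ["scene","top","wrist"]:
    im=vision.grab_frame(n); cv2.imwrite(f"pics/a_{n}.png",im[:,:,::-1])
    c=vision.calibration(n); print(n,{k:np.array(v).tolist() if not isinstance(v,str) else v for k,v in c.items()})
for cam in ["scene","top"]:
    for l in ["square_grip","tin_centre","shelf","plate","stud","tin_mid_centre","hammer","glue","tape","pot","offcut"]:
        print(cam,l,[(round(d["p"],2),np.round(d["rect"],0).tolist()) for d in recognise(l,cam)])
print(robot.current_time_s(),robot.current_eef_rot())
E
```

```text
pics
scene {'mtx': [[423.7094332683999, 0.0, 260.80559894148337], [0.0, 423.7094332683999, 193.47231346786424], [0.0, 0.0, 1.0]], 'extrinsics': [[-0.016996172790807666, 0.9997671473130146, 0.013295911554385007, 0.03576263765386839], [-0.7283624250304062, -0.021490148985193407, 0.6848549855994479, 0.30083758214432926], [0.6849812463960534, 0.001955671289152728, 0.7285580741680913, -1.8111647079198063], [0.0, 0.0, 0.0, 1.0]]}
top {'mtx': [[440.36567175273865, 0.0, 254.8242724137504], [0.0, 440.36567175273865, 193.01585303409112], [0.0, 0.0, 1.0]], 'extrinsics': [[-0.0006112366488827419, -0.9999762544284972, -0.006864180134010573, -0.04193019697944861], [0.9954844985641451, -0.0012600262693866007, 0.09491588619558186, -0.48301788943871204], [-0.09492228141090613, -0.006775168850555556, 0.9954616303900391, -1.2634341092258186], [0.0, 0.0, 0.0, 1.0]]}
wrist {'mtx': [[297.2364077993856, 0.0, 255.08096646848884], [0.0, 297.2364077993856, 194.12343871693176], [0.0, 0.0, 1.0]], 'T_tool_cam': [[-0.0008167120960178849, 0.950094641736319, 0.31196074228223947, 0.08041428109145442], [0.99999965571
[... 1081 characters left out ...]
0])]
top tin_centre [(0.88, [303.0, 161.0, 20.0, 22.0])]
top shelf [(0.76, [107.0, 209.0, 61.0, 87.0])]
top plate [(0.64, [300.0, 162.0, 97.0, 102.0])]
top stud [(0.56, [331.0, 166.0, 33.0, 82.0]), (0.49, [421.0, 182.0, 30.0, 88.0])]
top tin_mid_centre [(0.79, [94.0, 207.0, 33.0, 24.0]), (0.41, [326.0, 251.0, 20.0, 68.0])]
top hammer [(0.96, [420.0, 184.0, 31.0, 89.0]), (0.16, [303.0, 158.0, 19.0, 23.0])]
top glue [(0.88, [176.0, 105.0, 21.0, 29.0])]
top tape [(0.21, [420.0, 182.0, 31.0, 85.0])]
top pot [(0.59, [299.0, 162.0, 95.0, 100.0]), (0.59, [177.0, 107.0, 21.0, 28.0]), (0.56, [128.0, 122.0, 35.0, 28.0])]
top offcut [(0.84, [203.0, 134.0, 15.0, 30.0])]
1.25 [179.9981   0.0012  25.4889]
```

```bash
python3 - <<'E'
import cv2
a=cv2.imread("pics/a_top.png"); cv2.imwrite("pics/a_top2.png",cv2.resize(a[70:350,60:460],(800,560),interpolation=cv2.INTER_CUBIC))
a=cv2.imread("pics/a_scene.png"); cv2.imwrite("pics/a_scene2.png",cv2.resize(a[110:310,80:440],(792,440),interpolation=cv2.INTER_CUBIC))
E
```

```text
(no output)
```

View pics/a_top2.png

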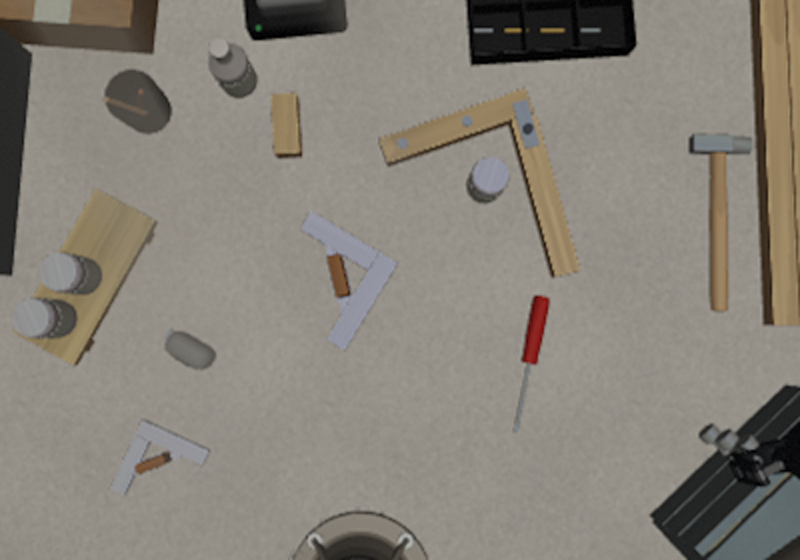

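View pics/a_scene2.png

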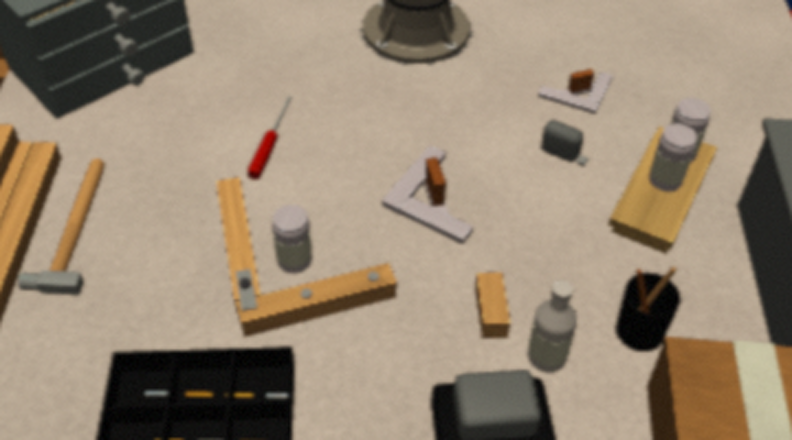

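```bash
cat > h.py <<'E'
from station import robot, fingers, vision, workorder, recognise
import cv2, numpy as np
from scipy.spatial.transform import Rotation as Rn
np.set_printoptions(precision=4,suppress=True)
def cam(name,pose=None):
    c=vision.calibration(name); K=np.array(c["mtx"])
    if name=="wrist":
        p,r=pose; T=np.eye(4); T[:3,:3]=Rn.from_euler("xyz",r,degrees=True).as_matrix(); T[:3,3]=p
        E=np.linalg.inv(T@np.array(c["T_tool_cam"]))
    else: E=np.array(c["extrinsics"])
    return K,E
def ray(C,uv):
    K,E=C; d=np.linalg.inv(K)@[uv[0],uv[1],1]; d=np.array([d[0],-d[1],-d[2]])
    R=E[:3,:3]; return -R.T@E[:3,3], R.T@d
def onz(C,uv,z):
    o,d=ray(C,uv); return o+d*(z-o[2])/d[2]
def proj(C,P):
    K,E=C; P=np.atleast_2d(P); q=P@E[:3,:3].T+E[:3,3]; q=q*[1,-1,-1]; u=q@K.T; return u[:,:2]/u[:,2:]
def tri(obs):
    A=np.zeros((3,3));b=np.zeros(3)
    for C,uv in obs:
        o,d=ray(C,uv); d=d/np.linalg.norm(d); M=np.eye(3)-np.outer(d,d); A+=M;b+=M@o
    return np.linalg.solve(A,b)
def shot(tag):
    p=robot.current_tool_pos(); r=robot.current_eef_rot()
    im=vision.grab_frame("wrist"); cv2.imwrite(f"pics/{tag}.png",im[:,:,::-1]); np.save(f"pics/{tag}.npy",np.r_[p,r])
    return cam("wrist",(p,r))
def load(tag):
    v=np.load(f"pics/{tag}.npy"); return cam("wrist",(v[:3],v[3:]))
E
python3 - <<'E'
from h import *
C=cam("top")
def z(u,v): return (u/2+60,v/2+70)
for n,(u,v),h in [("corner",(513,122),.038),("plate end out",(380,140),.038),("plate end in",(390,163),.038),("plate out corner",(524,91),.038),("stud end in",(556,275),.038),("stud end out",(577,268),.038),("heel",(396,262),.014),("yleg",(306,215),.014),("xleg",(342,349),.014),("grip",(338,275),.05),("tin",(490,174),.1),("mid",(62,270),.15),("end",(34,317),.15),("sh1",(97,190),.05),("sh2",(156,222),.05),("sh3",(75,363),.05),("glue",(220,50),.16),("offcut",(285,95),.038),("pot",(125,90),.09)]:
    p=onz(C,z(u,v),h); print(n,p, np.hypot(*p[:2]))
E
```

```text
corner [ 0.6634 -0.2229  0.038 ] 0.6998156658156236
plate end out [ 0.6371 -0.0285  0.038 ] 0.6376970749206008
plate end in [ 0.603  -0.0431  0.038 ] 0.6045297453235889
plate out corner [ 0.7096 -0.2396  0.038 ] 0.7489876400387854
stud end in [ 0.4394 -0.2815  0.038 ] 0.5218411357825498
stud end out [ 0.4495 -0.3118  0.038 ] 0.5470348540091374
heel [ 0.4603 -0.0516  0.014 ] 0.4631492564304976
yleg [0.53   0.0812 0.014 ] 0.536178593227986
xleg [0.3334 0.0271 0.014 ] 0.33452436139091346
grip [0.439  0.0311 0.05  ] 0.4400966422287293
tin [ 0.5755 -0.1817  0.1   ] 0.6034484565637439
mid [0.4397 0.3878 0.15  ] 0.5862732725808031
end [0.3781 0.4224 0.15  ] 0.5668904933579365
sh1 [0.5621 0.3792 0.05  ] 0.6780399120347065
sh2 [0.5155 0.2929 0.05  ] 0.5928760575832502
sh3 [0.3147 0.4028 0.05  ] 0.5111362287961895
glue [0.7329 0.1829 0.16  ] 0.7553593616135232
offcut [0.7045 0.111  0.038 ] 0.7131988309215449
pot [0.6981 0.3303 0.09  ] 0.7723517803989141
```

```bash
python3 - <<'E'
from h import *
def go(p,yaw,tag):
    robot.move_to(p,[180,0,yaw]); shot(tag); print(tag,robot.current_time_s(),robot.current_tool_pos(),robot.current_eef_rot(),robot.current_joint_positions())
go([.54,-.19,.30],62,"c1")
go([.50,-.10,.30],62,"c2")
go([.42,.03,.30],62,"q1")
go([.43,.31,.34],120,"s1")
go([.50,.26,.34],120,"s2")
E
python3 -c "
import cv2
for t in ['c1','c2','q1','s1','s2']:
    a=cv2.imread(f'pics/{t}.png'); cv2.imwrite(f'pics/{t}_v.png',cv2.resize(a,(784,588),interpolation=cv2.INTER_CUBIC))"
```

```text
c1 2.9 [ 0.539  -0.1925  0.2997] [-179.9742    0.0909   61.7588] [ 30.6479  20.4852 -18.151   76.7047   6.3774  83.8368 -15.358 ]
c2 3.425 [ 0.4998 -0.1016  0.3002] [179.9376   0.0715  61.8637] [ 26.3901  12.9616 -20.8486  86.5129   4.7223  81.3462 -22.8173]
q1 4.1333 [0.4209 0.0281 0.3   ] [179.9571   0.011   61.8014] [ 19.5623   2.2384 -26.4747  98.2846   1.0483  79.6843 -35.2808]
s1 5.275 [0.4315 0.3075 0.3395] [-179.9393    0.1174  119.7031] [ -4.1216  18.8723 -45.7813  77.9545  13.4992  88.7693 -18.9352]
s2 5.7583 [0.5005 0.2585 0.3398] [-179.952    -0.007   119.8156] [ -0.0116  22.9718 -43.6145  72.5421  15.6016  90.4278 -11.3469]
```

View pics/c1_v.png

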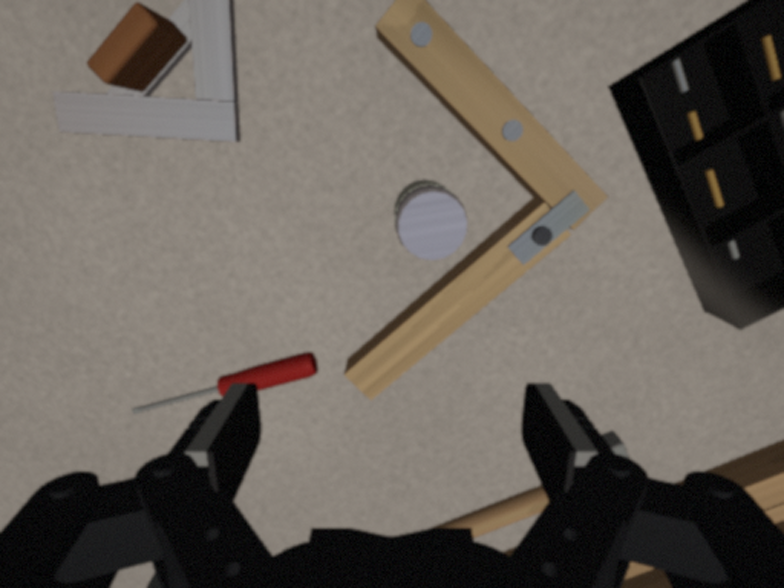

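View pics/c2_v.png

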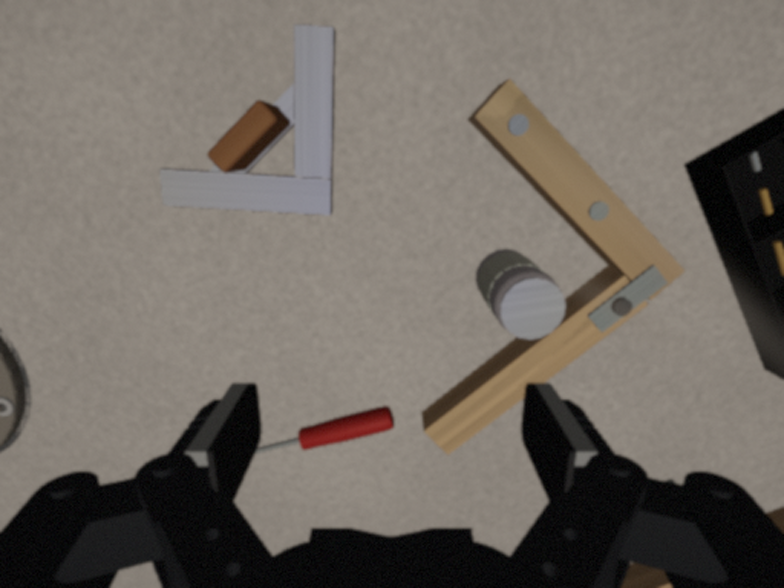

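View pics/q1_v.png

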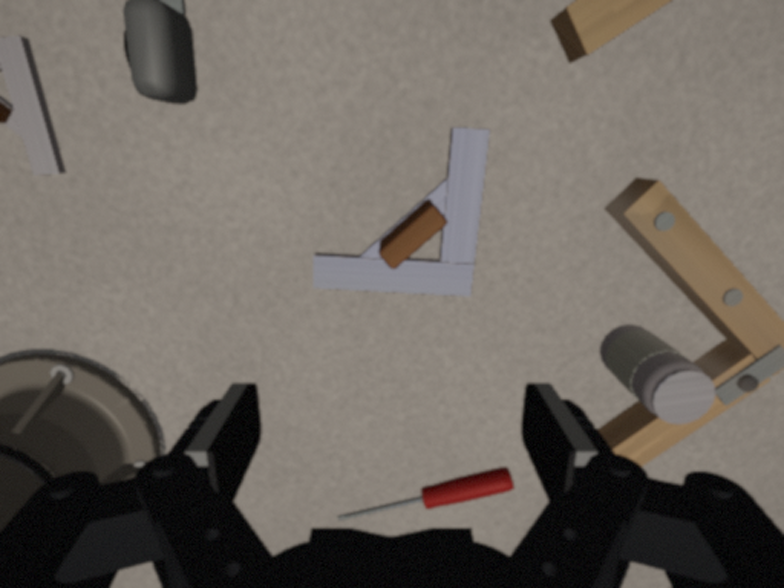

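View pics/s1_v.png

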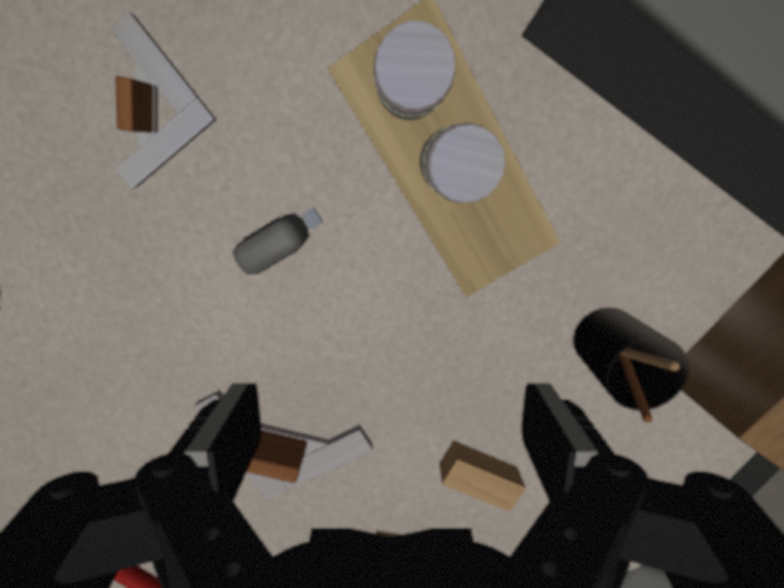

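View pics/s2_v.png

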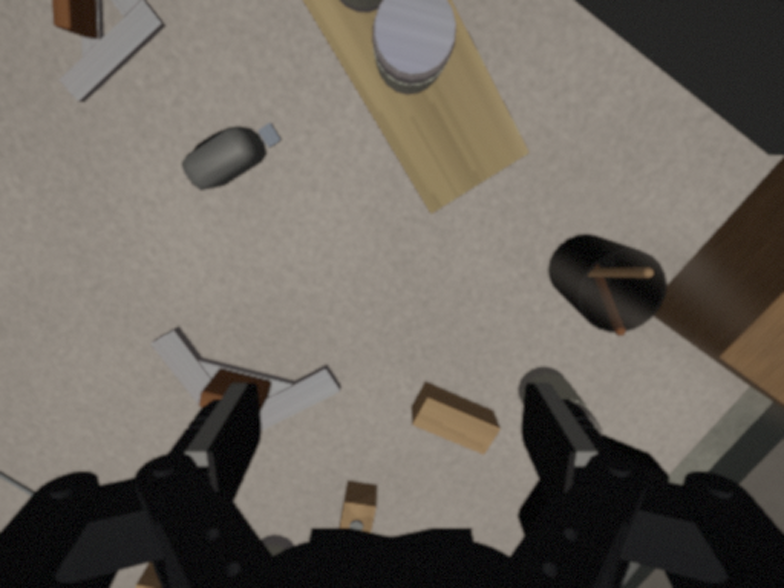

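```bash
python3 - <<'E'
import cv2
def crop(t,x,y,w,h,s):
    a=cv2.imread(f'pics/{t}.png')[y:y+h,x:x+w]; return cv2.resize(a,(w*s,h*s),interpolation=cv2.INTER_CUBIC)
cv2.imwrite('pics/k1.png',crop('c1',210,0,195,140,4))
cv2.imwrite('pics/k2.png',crop('c2',265,50,195,140,4))
cv2.imwrite('pics/k3.png',crop('q1',195,70,135,130,4))
E
```

```text
(no output)
```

View pics/k1.png

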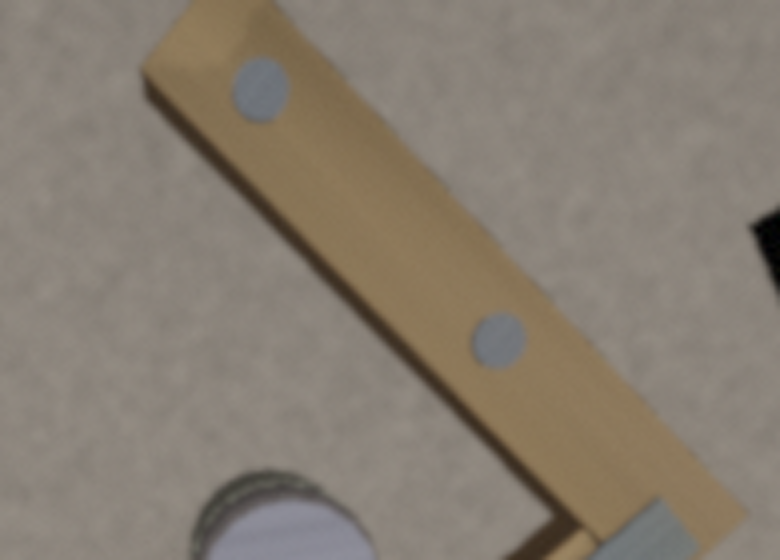

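View pics/k2.png

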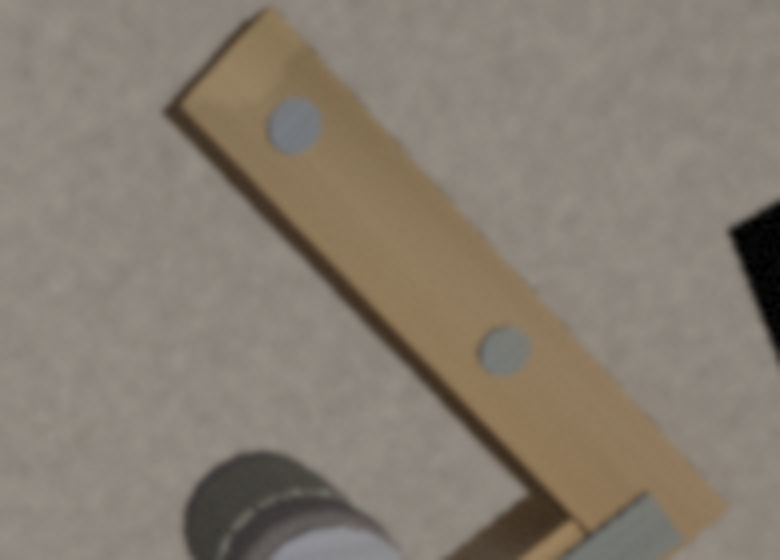

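View pics/k3.png

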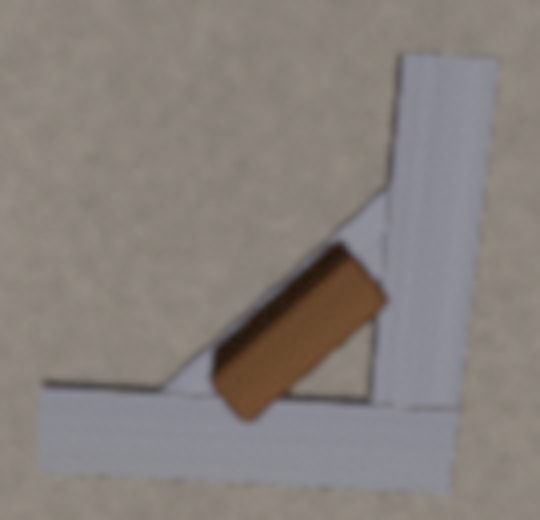

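```bash
cat > fit.py <<'E'
from h import *
from scipy.optimize import least_squares
def fit(obs,x0,fixz=None):
    def f(v):
        r=[]
        for C,pts in obs:
            for (u,w,a,b) in pts:
                c,s=np.cos(v[2]),np.sin(v[2]); P=[v[0]+c*a-s*b,v[1]+s*a+c*b,v[3] if fixz is None else fixz]
                r+=list((proj(C,P)[0]-[u,w]))
        return np.array(r)
    s=least_squares(f,x0); return s.x,f(s.x).round(1)
E
python3 - <<'E'
from fit import *
V=1.53125
C={t:load(t) for t in ["c1","c2","q1","s1","s2"]}
k1=lambda u,v:(u/4+210,v/4); k2=lambda u,v:(u/4+265,v/4+50); k3=lambda u,v:(u/4+195,v/4+70); vv=lambda u,v:(u/V,v/V)
pl=[(C["c1"],[(*k1(145,68),0,.19),(*k1(745,512),.038,-.038)]),
    (C["c2"],[(*k2(183,103),0,.19),(*k2(272,8),.038,.19),(*k2(727,508),.038,-.038)])]
for fz in (None,.038):print("plate",*fit(pl,[.663,-.223,.3,.038],fz))
sq=[(C["q1"],[(*k3(450,492),0,0),(*k3(37,470),-.15,0),(*k3(498,60),0,.15),(*k3(43,385),-.15,.032),(*k3(402,52),-.032,.15)]),
    (C["c2"],[(*vv(331,214),0,0),(*vv(161,204),-.15,0),(*vv(335,28),0,.15),(*vv(294,25),-.032,.15),(*vv(162,168),-.15,.032)])]
for fz in (None,.014):print("sq heel",*fit(sq,[.46,-.05,-.45,.014],fz))
sh=[(C["s1"],[(*vv(468,296),-.05,-.1175),(*vv(558,240),.05,-.1175),(*vv(330,68),-.05,.1175)]),
    (C["s2"],[(*vv(433,213),-.05,-.1175),(*vv(527,152),.05,-.1175)])]
for fz in (None,.05):print("shelf",*fit(sh,[.44,.39,1.06,.05],fz))
print("tin",tri([(C["c1"],vv(432,225)),(C["c2"],vv(532,305)),(C["q1"],vv(682,396))]), [onz(C[t],vv(*p),.1) for t,p in [("c1",(432,225)),("c2",(532,305)),("q1",(682,396))]])
print("mid",tri([(C["s1"],vv(465,162)),(C["s2"],vv(415,35))]),[onz(C[t],vv(*p),.15) for t,p in [("s1",(465,162)),("s2",(415,35))]])
print("end",onz(C["s1"],vv(415,66),.15))
g=[(C["q1"],k3(298,317+5))]
print("grip",onz(C["q1"],k3(313,345),.064))
# stud inner end, c1
print(onz(C["c1"],vv(347,362),.038),onz(C["c1"],vv(540,207),.038))
for t in C: print(t, proj(C[t],[.501,.353,.05])*V)
E
```

```text
plate [ 0.6705 -0.2208  0.3324  0.0336] [-0.2  0.6  0.4  0.8 -0.3  0.2  0.4 -1.  -0.2 -0.6]
plate [ 0.6693 -0.2205  0.3326  0.038 ] [-1.3 -0.1  1.   1.3 -0.6  0.2  0.3 -1.2  0.9  0.4]
sq heel [ 0.4619 -0.0561 -0.5509  0.0109] [-0.5  0.2  0.3 -0.1  0.5 -0.6 -1.  -0.4  0.1 -0.1 -0.2  0.8  1.8  0.6
 -0.3 -0.2  0.4 -0.1 -1.   0. ]
sq heel [ 0.4622 -0.0562 -0.5511  0.014 ] [ 0.1  0.8  0.2  0.5  1.3 -0.7 -1.1  0.1  0.8 -0.2 -0.2  1.1  1.   0.8
 -0.3 -0.8  0.2 -0.7 -1.9  0.1]
shelf [0.4436 0.3942 1.0789 0.0412] [-1.2 -1.1  0.8  0.4 -0.1  0.7 -0.8 -0.2  1.2  0. ]
shelf [0.4423 0.394  1.0785 0.05  ] [-1.1  0.4  2.1  1.3 -1.9 -0.9 -1.2  0.3  2.2 -0.3]
tin [ 0.578  -0.1831  0.0971] [array([ 0.5778, -0.183 ,  0.1   ]), array([ 0.5785, -0.1807,  0.1   ]), array([ 0.5764, -0.1815,  0.1   ])]
mid [0.4422 0.394  0.1308] [array([0.4395, 0.3931, 0.15  ]), array([0.4434, 0.39  , 0.15  ])]
end [0.3814 0.4261 0.15  ]
grip [0.4452 0.0265 0.064 ]
[ 0.4498 -0.2718  0.038 ] [ 0.6646 -0.2239  0.038 ]
c1 [[-169.9846 -626.9359]]
c2 [[  14.7703 -451.4855]]
q1 [[ 256.8363 -269.1063]]
s1 [[481.3206 232.9925]]
s2 [[445.2027 141.6895]]
```

```bash
python3 - <<'E'
from h import *
fingers.gripper_to(1.0)
robot.move_to([.578,-.182,.20],[180,0,80]); 
print(robot.current_tool_pos()); robot.pause(.2); print(robot.current_tool_pos(),robot.current_contact_force())
print(robot.line_to([.578,-.182,.072],velocity=.12,f_stop=8))
print(robot.current_tool_pos(),robot.current_contact_force())
fingers.gripper_to(0.4,force=45)
print(robot.current_finger_gap(),robot.current_contact_force(),robot.current_tool_pos())
shot("g1")
robot.line_to([.578,-.182,.24],velocity=.15); robot.pause(.1)
print(robot.current_finger_gap(),robot.current_contact_force(),robot.current_time_s(),robot.current_tool_pos())
shot("g2")
E
```

```text
[ 0.5789 -0.1795  0.2008]
[ 0.5785 -0.1805  0.2005] [ 0.3321 -0.1411  0.0005]
False
[ 0.5789 -0.182   0.073 ] [ 0.2227 -0.9251 -0.0722]
0.6140673527165025 [-1.1537  0.5133  3.8134] [ 0.5785 -0.1821  0.073 ]
0.6120627676718315 [-0.2777  0.23   -1.7552] 10.9333 [ 0.5773 -0.182   0.2386]
```

View pics/g2.png

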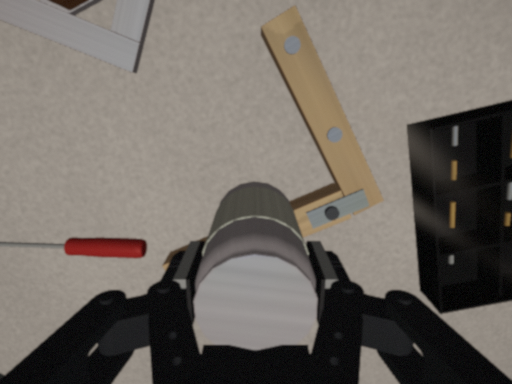

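```bash
python3 - <<'E'
from h import *
P=[.5065,.360]
robot.move_to([*P,.24],[180,0,151.8]); robot.pause(.15)
print(robot.current_tool_pos(),robot.current_eef_rot(),robot.current_finger_gap(),robot.current_joint_positions()[6])
shot("p1")
robot.line_to([*P,.14],velocity=.12)
print(robot.line_to([*P,.120],velocity=.03,f_stop=3)); print(robot.current_tool_pos(),robot.current_eef_rot(),robot.current_contact_force(),robot.current_time_s())
E
```

```text
[0.5075 0.3587 0.2398] [-179.9693    0.0328  151.6453] 0.6136107156861981 -2.9213533139669656
True
[0.5065 0.3597 0.123 ] [-179.9625    0.0021  151.7902] [-0.0277 -0.6365  4.9832] 14.7
```

View pics/p1.png

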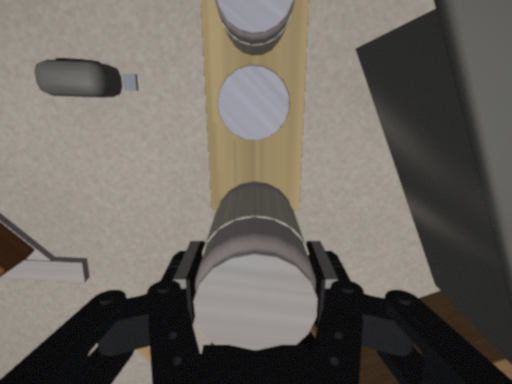

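```bash
python3 - <<'E'
from h import *
fingers.gripper_to(1.0); robot.pause(.1)
P=[.5065,.360]
robot.line_to([*P,.25],velocity=.2)
shot("r1"); print(robot.current_finger_gap(),robot.current_contact_force())
robot.move_to([.443,.028,.24],[180,0,13.4]); robot.pause(.2)
shot("r2"); print(robot.current_tool_pos(),robot.current_eef_rot(),robot.current_joint_positions(),robot.current_time_s())
E
python3 -c "
import cv2
for t in ['r1','r2']:
    a=cv2.imread(f'pics/{t}.png'); cv2.imwrite(f'pics/{t}_v.png',cv2.resize(a,(784,588),interpolation=cv2.INTER_CUBIC))"
```

```text
1.0006876301825511 [-0.1134  0.234  -0.4179]
[0.4432 0.0288 0.24  ] [-179.9629   -0.0111   13.5123] [ 41.6994  11.0185 -54.1969 101.2752   9.318   72.4363 -91.3109] 17.725
```

View pics/r1_v.png

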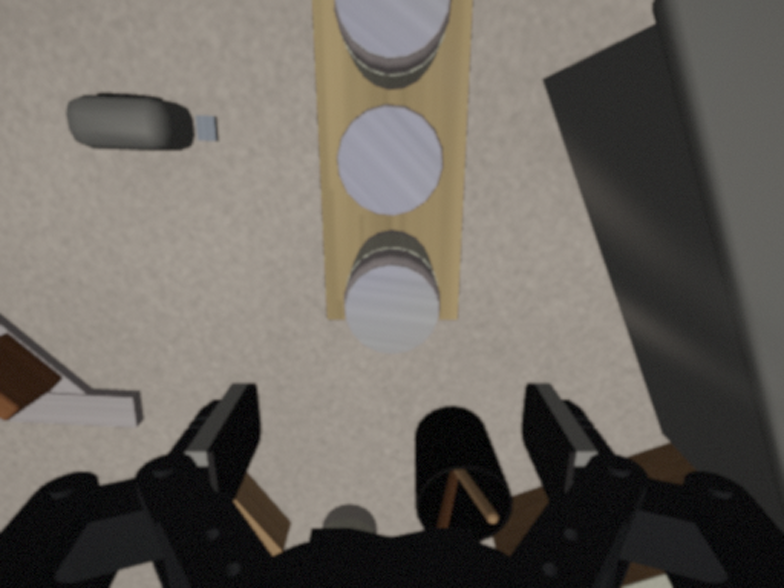

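View pics/r2_v.png

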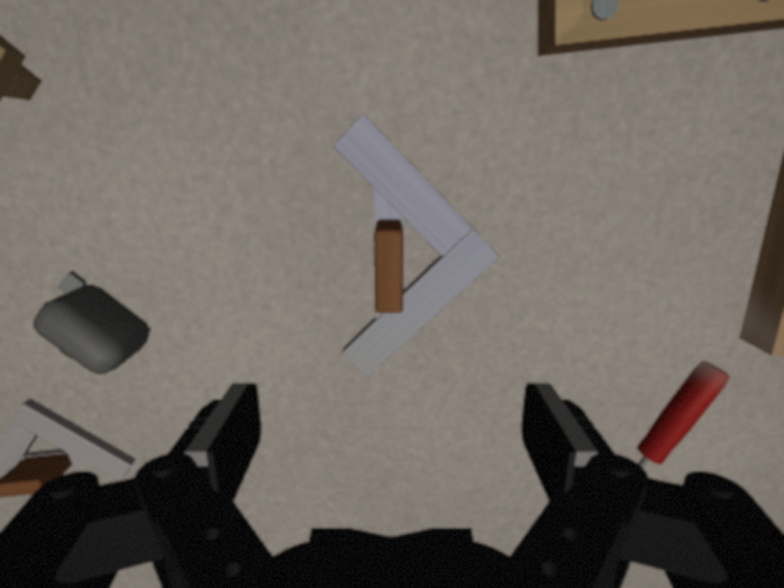

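```bash
python3 - <<'E'
from fit import *
V=1.53125; C=load("r2"); vv=lambda u,v:(u/V,v/V)
print("grip top",onz(C,vv(389,271),.064))
sq=[(C,[(*vv(497,256),0,0),(*vv(369,377),-.15,0),(*vv(363,114),0,.15),(*vv(335,146),-.032,.15)])]
x,r=fit(sq,[.46,-.05,-.45,.014],.014); print(x,r)
c,s=np.cos(x[2]),np.sin(x[2]); print(x[:2]+[c*-.062-s*.062,s*-.062+c*.062])
Cr=load("r1"); print("tin",onz(Cr,vv(392,307),.15),"mid",onz(Cr,vv(390,160),.15), onz(Cr,vv(392,0),.15))
E
```

```text
grip top [0.4435 0.0298 0.064 ]
[ 0.462  -0.0558 -0.5484  0.014 ] [ 2.   0.7 -0.6  0.3  0.1 -0.7 -1.4  0.1]
[0.4414 0.0295]
tin [0.5053 0.3607 0.15  ] mid [0.44   0.3947 0.15  ] [0.3827 0.4264 0.15  ]
```

```bash
python3 - <<'E'
from h import *
G=[.4425,.0296]
robot.line_to([*G,.12],[180,0,13.5],velocity=.15)
robot.line_to([*G,.046],velocity=.08,f_stop=6)
print(robot.current_tool_pos(),robot.current_contact_force())
fingers.gripper_to(0.1,force=110)
print(robot.current_finger_gap(),robot.current_contact_force(),robot.current_torque(),robot.current_tool_pos(),robot.current_eef_rot())
robot.line_to([*G,.066],velocity=.08); robot.pause(.3)
print(robot.current_finger_gap(),robot.current_contact_force(),robot.current_torque(),robot.current_tool_pos(),robot.current_eef_rot(),robot.current_time_s())
shot("l1")
E
python3 -c "
import cv2
for t in ['l1']:
    a=cv2.imread(f'pics/{t}.png'); cv2.imwrite(f'pics/{t}_v.png',cv2.resize(a,(784,588),interpolation=cv2.INTER_CUBIC))"
```

```text
[0.443  0.0297 0.0464] [ 0.5061  0.0022 -0.3988]
0.2196887779687835 [-1.6799  0.3478  4.862 ] [ 0.1221  0.3522 -0.0159] [0.4427 0.0299 0.0464] [179.9985  -0.0267  13.5074]
0.217439318979101 [ 0.2883 -0.1505 -3.1263] [ 0.0499 -0.0121 -0.0276] [0.4421 0.0295 0.0656] [-179.9866    0.0458   13.5024] 21.0667
```

View pics/l1_v.png

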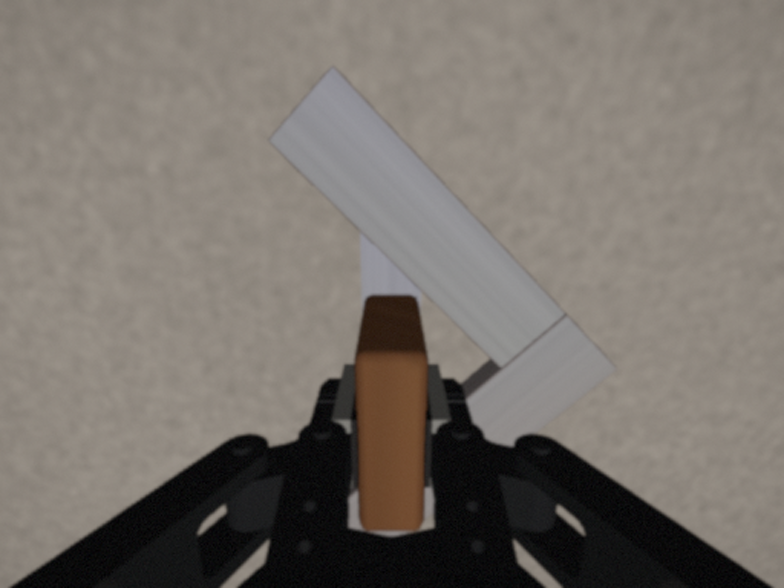

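```bash
python3 - <<'E'
from fit import *
V=1.53125; C=load("l1"); vv=lambda u,v:(u/V,v/V); pv=np.load("pics/l1.npy")
sq=[(C,[(*vv(616,367),0,0),(*vv(333,67),0,.15),(*vv(270,139),-.032,.15),(*vv(565,315),0,.032),(*vv(499,367),-.032,.032)])]
for fz in (.033,None):
    x,r=fit(sq,[.46,-.05,-.55,.033],fz); print(x,r)
    y=np.radians(pv[5]); d=x[:2]-pv[:2]; R=np.array([[np.cos(y),np.sin(y)],[-np.sin(y),np.cos(y)]])
    print("heel rel tool(yaw frame)",R@d,"sq angle rel yaw deg",np.degrees(x[2]-y), "nominal [0,-.0877], -45")
E
```

```text
[ 0.4617 -0.0563 -0.5545  0.033 ] [ 1.   1.9 -0.  -2.2 -2.3  0.5  0.8 -0.2  0.9  1.6]
heel rel tool(yaw frame) [-0.001 -0.088] sq angle rel yaw deg -45.273394019334106 nominal [0,-.0877], -45
[ 0.4615 -0.0566 -0.5543  0.0308] [-0.4  0.5  1.  -0.8 -0.7  1.2 -0.3 -1.1  0.4  0.3]
heel rel tool(yaw frame) [-0.0013 -0.0883] sq angle rel yaw deg -45.263235239603155 nominal [0,-.0877], -45
```

```bash
cat >> fit.py <<'E'
TH=.3325; CX=np.array([np.cos(TH),np.sin(TH)]); CY=np.array([-np.sin(TH),np.cos(TH)]); F0=np.array([.590,-.182])
def cp(a,b): return F0+a*CX+b*CY      # offset (m) in corner frame from nominal home
def st():
    f=np.array(robot.current_contact_force()); p=np.array(robot.current_tool_pos()); d=p[:2]-F0
    print("t%.2f off mm x%.1f y%.1f z%.1f yaw%.2f | F x%.1f y%.1f z%.1f"%(robot.current_time_s(),d@CX*1e3,d@CY*1e3,p[2]*1e3,robot.current_eef_rot()[2],f[:2]@CX,f[:2]@CY,f[2]),"M",np.array(robot.current_torque()).round(2),flush=True)
E
python3 - <<'E'
from fit import *
robot.line_to([*cp(-.06,.06),.066],[180,0,64.1],velocity=.12)
robot.line_to([*cp(-.025,.035),.066],velocity=.12)
robot.line_to([*cp(-.025,.035),.051],velocity=.05,f_stop=5); robot.pause(.3)
st(); shot("m1"); 
E
python3 -c "
import cv2
for t in ['m1']:
    a=cv2.imread(f'pics/{t}.png'); cv2.imwrite(f'pics/{t}_v.png',cv2.resize(a,(784,588),interpolation=cv2.INTER_CUBIC))"
```

```text
t24.09 off mm x-24.8 y34.9 z51.3 yaw64.10 | F x0.4 y0.7 z-3.3 M [0.06 0.09 0.  ]
```

View pics/m1_v.png

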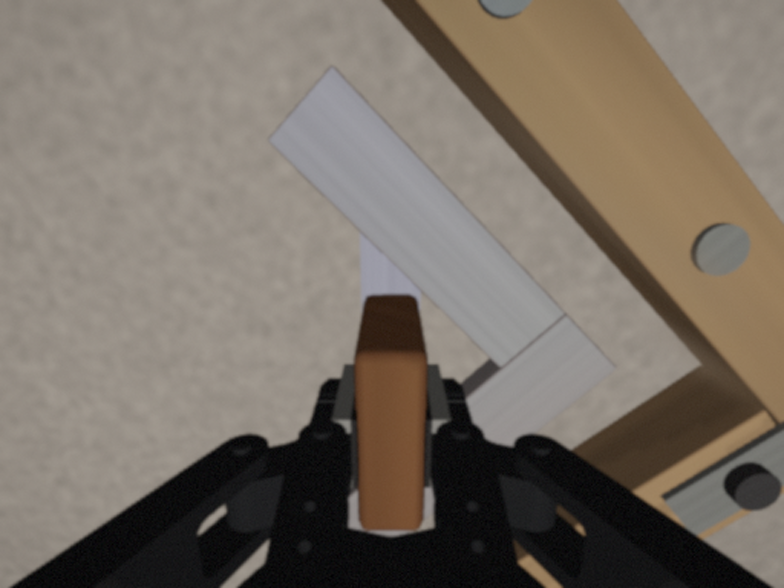

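```bash
python3 - <<'E'
import cv2
a=cv2.imread('pics/m1.png'); cv2.imwrite('pics/m1k.png',cv2.resize(a[0:290,232:512],(772,800)[::1] if 0 else (579,600),interpolation=cv2.INTER_CUBIC))
E
```

```text
(no output)
```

View pics/m1k.png

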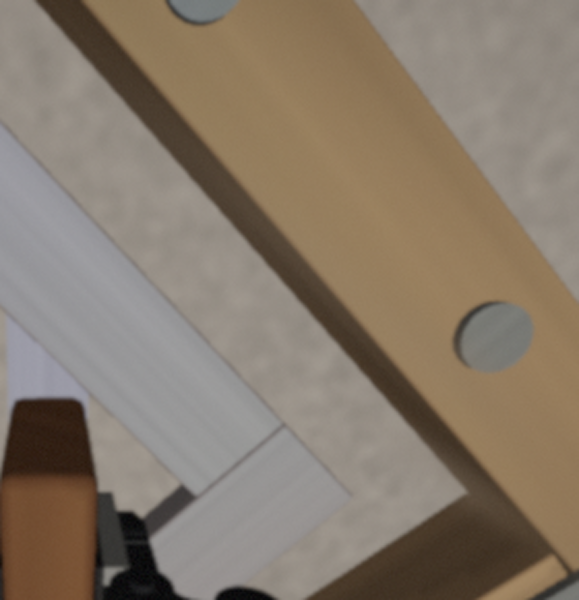

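```bash
python3 - <<'E'
from fit import *
C=load("m1"); k=290/600; f=lambda u,v:(u*k+232,v*k); V=1.53125
def line(a,b,z):
    A,B=onz(C,a,z),onz(C,b,z); d=A-B; print(z,A[:2],B[:2],"angle-90 deg",np.degrees(np.arctan2(d[1],d[0]))-90,"dist of corner to line mm",1e3*((B[:2]-np.array([.669,-.2205]))@CX), 1e3*((B[:2]-np.array([.669,-.2205]))@CY))
line(f(37,0),f(468,493),0)      # plate bottom edge; B = floor corner (stud bottom)
line(f(83,0),f(574,573),.038)
line((333/V,67/V),(616/V,367/V),.019) # square outer edge, B=heel
line((333/V,67/V),f(352,494),.019)
E
```

```text
0 [ 0.6091 -0.0418] [ 0.6722 -0.2237] angle-90 deg 19.14143207176646 dist of corner to line mm 2.0086439744142246 -4.116198023074494
0.038 [ 0.6133 -0.0551] [ 0.674  -0.2292] angle-90 deg 19.235409408600205 dist of corner to line mm 1.878633736667371 -9.800069360001192
0.019 [ 0.5851 -0.056 ] [ 0.6337 -0.1954] angle-90 deg 19.21164713229649 dist of corner to line mm -25.18918999748703 35.26157732650901
0.019 [ 0.5851 -0.056 ] [ 0.6338 -0.1948] angle-90 deg 19.32519345418784 dist of corner to line mm -24.899277625412847 35.807127080984166
```

```bash
python3 - <<'E'
from fit import *
Z=.051; O=[180,0,64.1]
robot.line_to([*cp(-.001,.032),Z],O,velocity=.06,f_stop=6); robot.pause(.2); st()
print(robot.line_to([*cp(-.001,.006),Z],O,velocity=.04,f_stop=6)); robot.pause(.2); st()
for y in (.004,.002,.000,-.001,-.002,-.003,-.004,-.005,-.006):
    s=robot.line_to([*cp(-.001,y),Z],O,velocity=.02,f_stop=7); robot.pause(.1); st()
    f=np.array(robot.current_contact_force())
    if s or f[:2]@CY>6: break
shot("n1")
E
```

```text
t24.89 off mm x-1.3 y32.0 z50.9 yaw64.09 | F x0.2 y0.1 z-2.9 M [ 0.01  0.04 -0.07]
False
t25.89 off mm x-0.7 y5.9 z51.2 yaw64.13 | F x-0.8 y1.0 z-4.2 M [ 0.02  0.07 -0.03]
t26.24 off mm x-0.8 y4.3 z51.1 yaw64.11 | F x-0.1 y1.7 z-3.3 M [ 0.31  0.14 -0.1 ]
t26.59 off mm x-1.1 y1.9 z50.9 yaw64.09 | F x0.1 y1.2 z-2.6 M [ 0.19  0.19 -0.09]
t26.94 off mm x-1.2 y1.4 z50.9 yaw64.16 | F x-1.3 y4.8 z-1.3 M [ 0.9   0.71 -0.09]
t27.29 off mm x-1.2 y1.4 z50.9 yaw64.20 | F x-2.9 y5.8 z-0.7 M [ 1.1   0.92 -0.08]
t27.64 off mm x-1.2 y1.2 z50.9 yaw64.23 | F x-3.1 y6.7 z-0.9 M [ 1.29  1.05 -0.08]
```

View pics/n1.png

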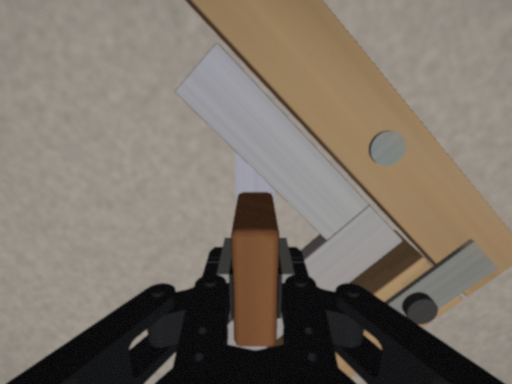

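```bash
python3 - <<'E'
from fit import *
im=vision.grab_frame("top"); cv2.imwrite("pics/n_top.png",im[:,:,::-1])
a=cv2.imread('pics/n1.png'); cv2.imwrite('pics/n1k.png',cv2.resize(a[180:380,312:512],(600,600),interpolation=cv2.INTER_CUBIC))
a=cv2.imread('pics/n_top.png'); cv2.imwrite('pics/n_topk.png',cv2.resize(a[100:220,240:360],(600,600),interpolation=cv2.INTER_CUBIC))
E
```

```text
(no output)
```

View pics/n1k.png

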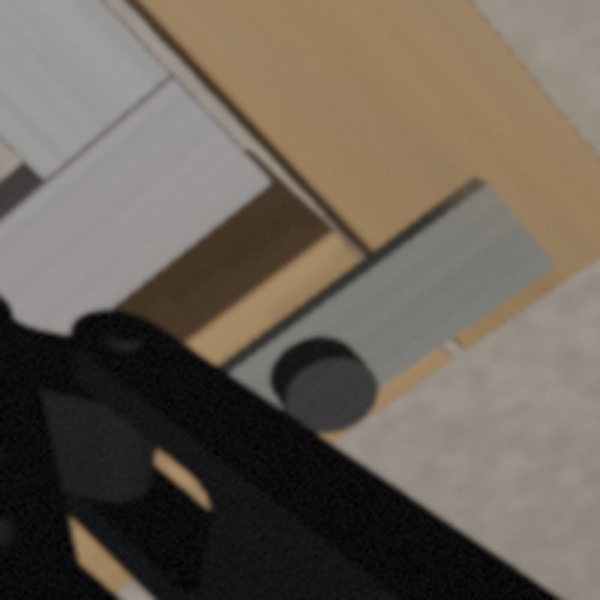

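View pics/n_topk.png

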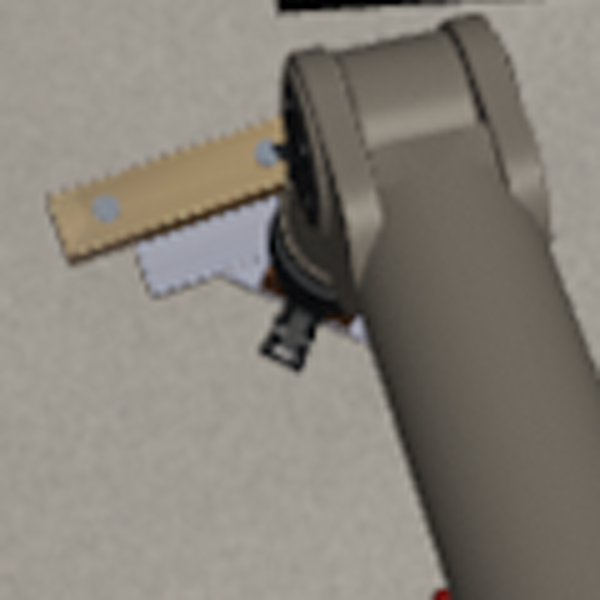

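```bash
python3 - <<'E'
from fit import *
C=load("n1"); f=lambda u,v:(u/3+312,v/3+180)
c0=np.array([.669,-.2205])
def ln(n,a,b,z,ref):
    A,B=onz(C,a,z),onz(C,b,z); d=(B-A)[:2]; print(n,"ang rel",np.degrees(np.arctan2(d@ (CY if ref==0 else -CX),d@(CX if ref==0 else CY))),[( (q[:2]-c0)@CX*1e3,(q[:2]-c0)@CY*1e3) for q in (A,B)])
ln("leg",f(118,305),f(272,183),.019,0)
ln("stud",f(185,338),f(332,232),.038,0)
ln("plate top",f(370,252),f(130,0),.038,1)
ln("square y",f(272,183),f(105,0),.019,1)
E
```

```text
leg ang rel 0.7319559563133978 [(np.float64(-40.91931589899783), np.float64(1.134548883322288)), (np.float64(-1.9573017118860851), np.float64(1.6323173074384034))]
stud ang rel -1.1481741848703593 [(np.float64(-32.488379620242284), np.float64(1.266505067046378)), (np.float64(-0.6964924708727377), np.float64(0.6293287963040883))]
plate top ang rel 0.8070225418138246 [(np.float64(1.7351879129134065), np.float64(-7.388696200337686)), (np.float64(0.8080731407964011), np.float64(58.428858957240955))]
square y ang rel -0.5403064889133815 [(np.float64(-1.9573017118860851), np.float64(1.6323173074384034)), (np.float64(-1.4696112710739921), np.float64(53.34699453059168))]
```

```bash
python3 - <<'E'
from fit import *
Z=.050; O=[180,0,64.1]
robot.line_to([*cp(-.001,.000),Z],O,velocity=.03); robot.pause(.1); st()
for x in np.arange(.001,.016,.0015):
    robot.line_to([*cp(x,.000),Z],O,velocity=.03); robot.pause(.1); st()
    f=np.array(robot.current_contact_force())
    if f[:2]@CX<-11: break
shot("o1")
E
```

```text
t28.09 off mm x-0.8 y1.3 z49.9 yaw64.17 | F x-0.7 y6.5 z-2.1 M [1.06 0.64 0.13]
t28.44 off mm x0.3 y1.3 z49.4 yaw64.16 | F x-1.1 y5.2 z-2.3 M [1.05 0.82 0.07]
t28.79 off mm x1.4 y1.3 z49.2 yaw64.15 | F x-1.6 y5.3 z-2.1 M [0.99 0.99 0.06]
t29.14 off mm x2.0 y1.3 z49.0 yaw64.15 | F x-4.0 y5.6 z-1.8 M [0.99 1.28 0.08]
t29.49 off mm x2.1 y1.2 z48.9 yaw64.15 | F x-5.5 y5.8 z0.0 M [0.95 1.83 0.25]
t29.84 off mm x2.4 y1.2 z48.7 yaw64.15 | F x-9.2 y6.0 z1.1 M [0.87 2.32 0.28]
t30.19 off mm x2.4 y1.1 z48.7 yaw64.13 | F x-11.6 y6.2 z4.6 M [0.75 2.77 0.38]
```

View pics/o1.png

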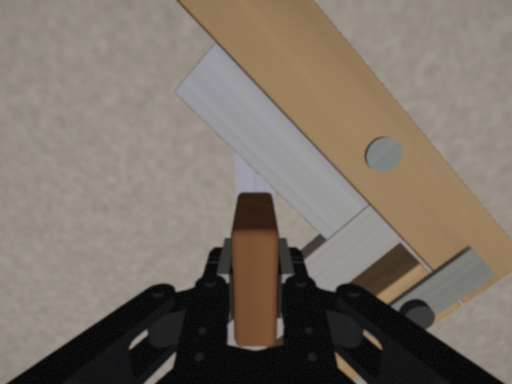

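```bash
python3 - <<'E'
from fit import *
Z=.050; O=[180,0,64.1]; x=.010
for y in np.arange(-.0015,-.012,-.0015):
    robot.line_to([*cp(x,y),Z],O,velocity=.03); robot.pause(.1); st()
    f=np.array(robot.current_contact_force())
    if f[:2]@CY>12: break
robot.pause(.4); st(); print(robot.current_eef_rot(),robot.current_finger_gap(),y)
shot("o2")
a=cv2.imread('pics/o2.png'); cv2.imwrite('pics/o2k.png',cv2.resize(a[180:380,312:512],(600,600),interpolation=cv2.INTER_CUBIC))
E
```

```text
t30.59 off mm x2.6 y1.1 z48.6 yaw64.17 | F x-15.0 y8.9 z6.7 M [0.93 3.57 0.28]
t30.94 off mm x2.6 y1.0 z48.6 yaw64.22 | F x-16.3 y10.7 z7.0 M [1.21 3.68 0.21]
t31.29 off mm x2.6 y1.0 z48.6 yaw64.26 | F x-15.5 y12.7 z7.5 M [1.49 3.95 0.15]
t31.69 off mm x2.7 y1.0 z48.6 yaw64.26 | F x-15.0 y12.1 z8.6 M [1.54 3.94 0.11]
[-178.889     0.3844   64.2643] 0.2194161916087288 -0.0045000000000000005
```

View pics/o2k.png

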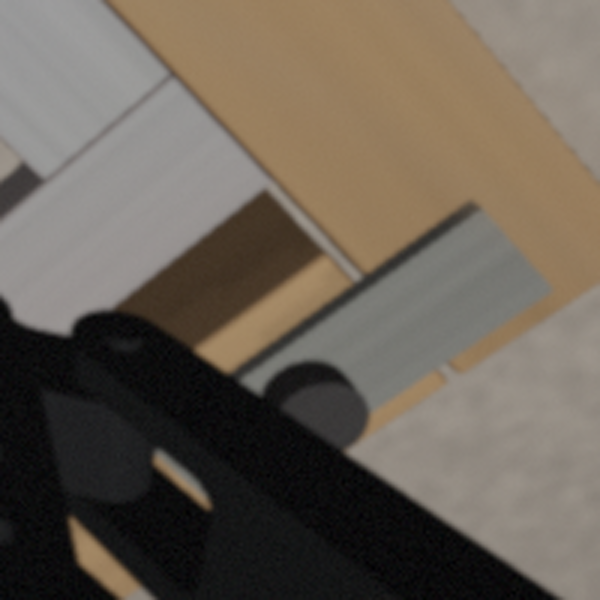

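View pics/o2.png

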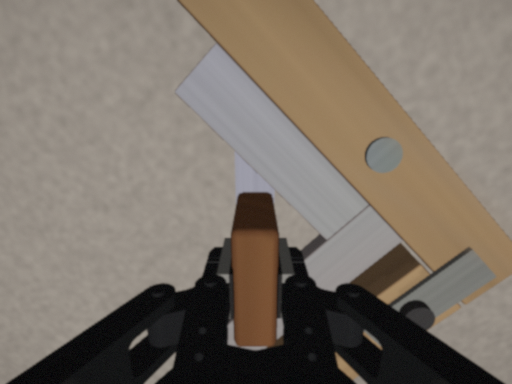

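```bash
python3 - <<'E'
from fit import *
im=vision.grab_frame("scene"); cv2.imwrite("pics/o_scene.png",im[:,:,::-1])
a=cv2.imread('pics/o_scene.png'); cv2.imwrite('pics/o_scenek.png',cv2.resize(a[170:290,160:320],(800,600),interpolation=cv2.INTER_CUBIC))
b=cv2.imread('pics/o2.png'); cv2.imwrite('pics/o2b.png',cv2.resize(b[220:384,300:512],(775,600),interpolation=cv2.INTER_CUBIC))
st()
E
```

```text
t31.79 off mm x2.6 y1.0 z48.6 yaw64.27 | F x-15.7 y13.4 z8.3 M [1.46 3.92 0.19]
```

View pics/o_scenek.png

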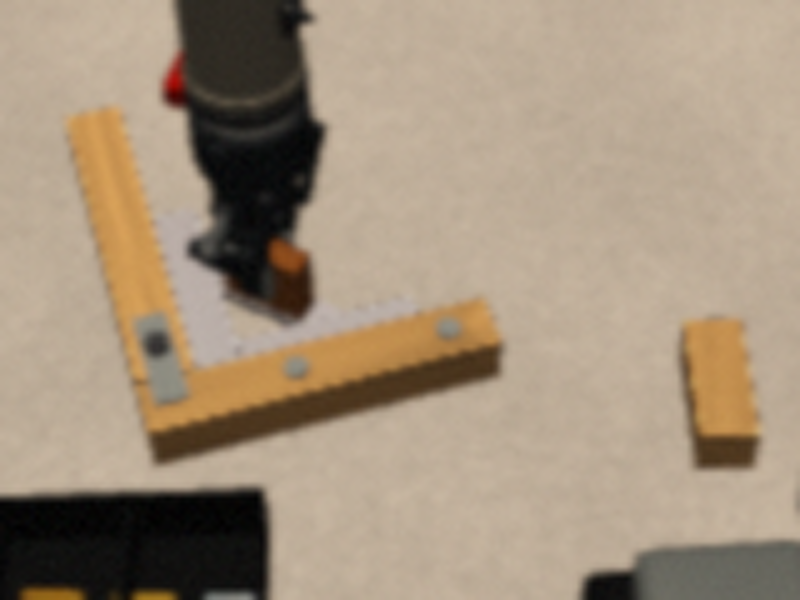

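View pics/o2b.png

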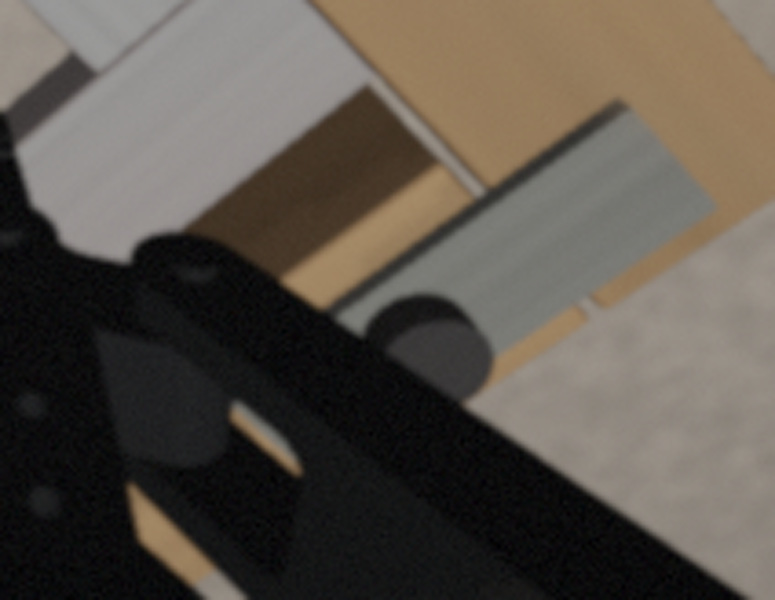

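```bash
python3 - <<'E'
from fit import *
C=cam("scene"); g=cv2.cvtColor(cv2.imread('pics/o_scene.png'),cv2.COLOR_BGR2LAB).astype(float)
f=lambda u,v:np.array([u/5+160-.4,v/5+170-.4])
sat=cv2.GaussianBlur(g[:,:,2],(0,0),.7)   # yellowness b*
lum=cv2.GaussianBlur(g[:,:,0],(0,0),.7)
def edge(a,b,ch):
    a,b=f(*a),f(*b); n=np.array([-(b-a)[1],(b-a)[0]]); n/=np.linalg.norm(n); pts=[]
    for t in np.linspace(.06,.94,60):
        c=a+t*(b-a); s=np.arange(-2.5,2.51,.1); q=c+s[:,None]*n
        pr=cv2.remap(ch.astype(np.float32),q[:,:1].astype(np.float32),q[:,1:].astype(np.float32),cv2.INTER_LINEAR).ravel()
        d=abs(np.gradient(pr))**2; d/=d.sum(); pts.append(c+(d*s).sum()*n)
    P=np.array([onz(C,p,.038)[:2] for p in pts]); 
    l=cv2.fitLine(P.astype(np.float32),cv2.DIST_HUBER,0,.001,.001).ravel()
    ang=np.degrees(np.arctan2(l[1],l[0])); 
    r=(P-l[2:])@np.array([-l[1],l[0]]); return ang%180,l[2:],1e3*np.std(r)
si=edge((124,112),(183,340),sat); so=edge((68,125),(132,360),sat); po=edge((158,430),(497,344),lum); pi=edge((215,365),(480,302),sat)
for n,e in zip(("stud in","stud out","plate out","plate in"),(si,so,po,pi)): print(n,e)
E
```

```text
stud in (np.float32(19.345173), array([ 0.5517, -0.2619], dtype=float32), np.float64(0.500706787135555))
stud out (np.float32(19.439447), array([ 0.5672, -0.296 ], dtype=float32), np.float64(1.0372369927487366))
plate out (np.float32(109.61181), array([ 0.6855, -0.148 ], dtype=float32), np.float64(0.2592504858186243))
plate in (np.float32(109.40459), array([ 0.6451, -0.1469], dtype=float32), np.float64(1.1343607918503493))
```

```bash
python3 - <<'E'
from fit import *
im=vision.grab_frame("top"); cv2.imwrite("pics/z_top.png",im[:,:,::-1])
st(); robot.pause(.8); st(); print(robot.current_eef_rot(),robot.current_finger_gap())
a=cv2.imread('pics/z_top.png'); cv2.imwrite('pics/z_topk.png',cv2.resize(a[70:350,60:460],(800,560),interpolation=cv2.INTER_CUBIC))
E
```

```text
t31.84 off mm x2.7 y1.0 z48.6 yaw64.26 | F x-15.1 y13.0 z7.1 M [1.5  3.97 0.14]
t32.64 off mm x2.6 y1.0 z48.6 yaw64.26 | F x-16.5 y12.9 z7.8 M [1.51 3.93 0.15]
[-178.8855    0.3852   64.2584] 0.21774639217316627
```

View pics/z_topk.png

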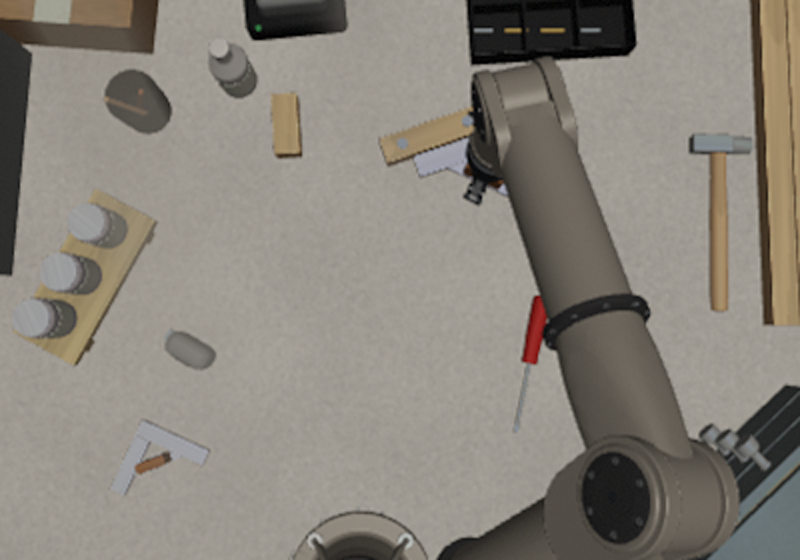

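The top view shows the three tins in line at about (92,224), (62,272) and (35,318). The other objects are where they started, and the square is in the corner. Forces are steady, so I'm handing the job in.

```bash
python3 - <<'E'
from fit import *
print(workorder.close_job()); st()
E
```

```text
the job is handed in; nothing more can be done
None
the job is handed in; nothing more can be done
```

I put the tin in the free place on the shelf and let go, then pressed the carpenter's square into the corner. I handed the job in at about 32.6 s with the square still gripped and pressed. Handing in reports no verdict.

- **Tin:** it stands upright in line with the other two, about 74 mm from the middle tin (limit 88 mm). The other tins and the bystander objects look unmoved in the top view.
- **Forces:** the square pushes about 15–16 N towards the plate and 13 N towards the stud, steady over the last second. Both are above the 10 N advised.
- **Stud:** measured in the scene view, it is square to the plate within about 0.1° (roughly ±0.5° uncertainty; the limit is 1.4°).
- **Square's angle:** its axes are within about 0.5° of the plate's. The gripper is tilted about 1.1° under load, inside the 3.4° limit. Its underside is about 2 mm off the table.

**Disagreements:**
- My first estimate of the corner was about 2 mm short in x, which a later view and the contact both showed.
- Under the push, the vertical force rose by about 11 N, probably from rubbing on the timbers or the table. I left it as it was.
- I didn't measure the heel's distance from the corner directly at the end. I inferred it from the square being in contact with both timbers and the stud being square.

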